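Shut the propagator vent and mist the grafted seedlings

TASK

Mist the grafted seedlings in the propagator with the orange vent: with your fingertips push its orange vent slide fully shut, then press the blue button all the way down, keep it down for two seconds and let go. Be gentle, pick nothing up, and leave the grey vent, the other three buttons and the pots, cup and jar just as they are.

Things in the scene. Friction and masses are not known exactly. Their poses are not given: they have to be found in the camera images.
- prop_a: propagator with the orange vent: black base tray 180 x 280 mm (its x, y) with a clear box dome, roof 120 mm high and white vent rail on it up to 124 mm; fixed to the bench; origin at the centre of its underside, z up
- vent_a (a joint): orange vent slide on that roof: m along the propagator's own +y axis, 0 = fully shut (hard stop), 0.06 = fully open (hard stop); slides stiffly with about 2 N of friction and stays where it is left. The black opening seen in the white rail (36 x 54 mm, centred at the propagator's x = 0, y = -0.030) is what it must cover: shut is at the robot's right-hand end, since the propagator's +y points to the robot's left, within 0.13 rad
- tab_a (a point): middle of the top edge of the orange vent tab: an upright tab 32 mm (propagator's x) by 10 mm (its y, the sliding way), 26 mm tall above a 4 mm slide plate 52 x 66 mm; moves with the slide; lies on the propagator's x = 0 line at y = -0.030 + the vent's joint value, top edge at 155 mm above the bench
- prop_b: propagator with the grey vent: black base tray 180 x 280 mm (its x, y) with a clear box dome, roof 120 mm high and white vent rail on it up to 124 mm; fixed to the bench; origin at the centre of its underside, z up
- vent_b (a joint): grey vent slide on that roof: m along the propagator's own +y axis, 0 = fully shut (hard stop), 0.06 = fully open (hard stop); slides stiffly with about 2 N of friction and stays where it is left. The black opening seen in the white rail (36 x 54 mm, centred at the propagator's x = 0, y = -0.030) is what it must cover: shut is at the robot's right-hand end, since the propagator's +y points to the robot's left, within 0.13 rad
- tab_b (a point): middle of the top edge of the grey vent tab: an upright tab 32 mm (propagator's x) by 10 mm (its y, the sliding way), 26 mm tall above a 4 mm slide plate 52 x 66 mm; moves with the slide; lies on the propagator's x = 0 line at y = -0.030 + the vent's joint value, top edge at 155 mm above the bench
- mist_station: grey box 60 x 60 x 40 mm, fixed to the bench, that carries the blue mist button on top; origin at the centre of its underside. The four stations are alike but for the button's colour and stand in a row in front of the propagators
- mist_button (a joint): travel of the blue push button (mist): m, 0 = up, 0.008 = fully down; spring, about 5 N to bottom it; it springs back up
- mist_button_top (a point): centre of the top of the blue button's cap (cap 32 mm across, faces up, 64 mm above the bench when up; a black collar 48 mm across around it is 52 mm high); sinks with the cap as it is pressed
- lamp_button (a joint): travel of the yellow push button (leave alone): m, 0 = up, 0.008 = fully down; spring, about 5 N to bottom it; it springs back up
- lamp_button_top (a point): centre of the top of the yellow button's cap (cap 32 mm across, faces up, 64 mm above the bench when up; a black collar 48 mm across around it is 52 mm high); sinks with the cap as it is pressed
- fan_button (a joint): travel of the green push button (leave alone): m, 0 = up, 0.008 = fully down; spring, about 5 N to bottom it; it springs back up
- fan_button_top (a point): centre of the top of the green button's cap (cap 32 mm across, faces up, 64 mm above the bench when up; a black collar 48 mm across around it is 52 mm high); sinks with the cap as it is pressed
- stop_button (a joint): travel of the red push button (leave alone): m, 0 = up, 0.008 = fully down; spring, about 5 N to bottom it; it springs back up
- stop_button_top (a point): centre of the top of the red button's cap (cap 32 mm across, faces up, 64 mm above the bench when up; a black collar 48 mm across around it is 52 mm high); sinks with the cap as it is pressed
- seedling_pot: loose black pot, 52 mm wide, 50 mm tall, with a seedling up to about 90 mm, standing between the propagators; origin at the centre of its underside
- jar: loose white lidded jar, 60 mm wide, 85 mm tall; origin at the centre of its underside
- pot: loose terracotta pot, 72 mm wide, 75 mm tall; origin at the centre of its underside
- cup: loose green cup, 68 mm wide, 80 mm tall; origin at the centre of its underside
There are look-alikes about, which are no part of the job. What is shaped like the part that bears lamp_button but pink or purple is not meant.

How it is judged:
By the outcome, as a careful person would: the job done as asked, in the order asked, and still so for the second after the job is handed in, with the robot touching nothing.
It also fails if it takes over 59 s, if anything falls off the work surface, if the arm or the gripper's body presses on something with over 40 N, if the wrist force passes 120 N, or if a joint passes its speed limit or range.

ROBOT

A 6-joint arm with a two-finger parallel gripper is mounted at the origin on the work surface. World frame = base frame: x ahead of the robot, y to its left, z up, the work surface at z = 0. Lengths are in mm, angles in rad, forces in N, time in s.
With the tool pointing down it reaches from about 275 to 750 mm from the base axis. Payload 10.2 kg.
Tool frame: the origin (TCP) lies at the very end of the fingers, on their centre line; the grasp point (between the pads) lies 19 mm behind it; z points along the fingers, y is the direction in which the jaws open and shut (so a half turn about z gives the same grasp; the last joint's range is limited). The gripper opens to 85 mm and grips with 20 to 120 N. Pads are 22 mm wide; open, the fingers measure 114 mm over their backs; the gripper's body (76 mm by 85 mm) begins 54 mm behind the grasp point. The pads swing forward as they close: fully open they stand 13 mm farther back than shut.
Start: joints at [-1.379, 0.313, 1.498, -0, 1.331, -0.223], TCP at [211.567, -480.49, 231.294] pointing down, gripper open.
Joint ranges: [-2.94, 2.94], [-0.97, 2.17], [0.19, 2.56], [-1.23, 4.37], [0.02, 3.11], [-2.88, 2.88]. Speed limits (rad/s): [2.39, 2.39, 3.01, 3.14, 3.14, 3.14].

INTERFACE

Orientations are given as a unit quaternion [w, x, y, z].
In Python, from rig import ctrl, eyes, order gives the robot as it stands.
- The arm moves only by the tool move_arm, never from a script. Its argument "deltas" is a list of rows, each a list of 6 numbers: the shift along the tool's x, y, z in cm, then the turn, a rotation vector about the tool's x, y, z in degrees. A call has exactly 10 rows; each row shifts and turns the commanded pose from where the row before left it, along the tool's axes as they then stand; what a row does not reach is not made up. A row lasts 1/10 s, in which the tool goes at most 50 mm and 8.59 degrees, less where a joint would pass 70% of its speed; a pose out of reach is approached as far as the arm can. A call is refused whole if a number of a shift passes 5 or a number of a turn 8.59, either way. A call with a gripper value outside its range is refused whole. "grip" is the finger opening in cm, from 0 to 8.54, set as the call begins (left out, the last holds). The fingers move at their own pace and stop on an object; "newtons" is the grip in N (left out, the last holds). Time passes only in rows, so rows that do not move let the fingers close, or fill a call up. It gives the time, the measured TCP pose, the force and the opening at its end, in the units of the state.
- ctrl.sense(): the state, without advancing time (a new reading comes with each control period).
- eyes.capture(name): name is "side" or "top"; returns the picture (420x560x3 uint8, blue, green, red); there is no depth.
- eyes.camera_params(name): a dict with "K" (3x3 intrinsics, pixels), "camera_from_world" (4x4, takes a point from world to camera coordinates). Camera axes: x right, y down, z forward; pixel columns grow to the right and rows downward; lengths in mm; the calibration is good to about 2 mm. A picture is of the moment at which its call begins. camera_params takes no time and is no camera call.
- order.finish_job(): hands the job in, once; it reports no verdict.
The state is a dict: "time_s": time; "joints": joint angles; "dq": joint speeds; "tau": joint torques, N m; "eef_pos": TCP position; "ee_rot": TCP orientation; "force": force on the tool from outside, world axes, zero at the start; "wrist_torque": the same for the moment, N m; "grip_width": opening from 0.0 (shut) to 1.0 (fully open).
Only numpy, scipy, OpenCV 4.12 (cv2) and the standard library are available. Lean on these libraries where they do the work, as an engineer would, in place of code of your own. Each camera call takes 0.05 s, during which the arm holds its last target.

## Working session

There is one attempt and no reset: what is moved stays moved. The work goes in short steps, Python scripts to look and compute and a tool call to move; the robot and the scene stay as the last step left them, time stands still between calls to the robot, and variables do not carry over. Pictures are saved under pics/ and viewed, and the job is handed in when it is done.

Besides the shell and the picture viewer there is one more tool, called after "Emit:" as name(argument=value, ...), one argument or row to a line, values as JSON. move_arm: Moves the arm, as the interface text tells. Its arguments: {"type":"object","properties":{"deltas":{"type":"array"},"grip":{"type":"number"},"newtons":{"type":"number"}},"required":["deltas"]}

```bash
mkdir -p pics; python3 - <<'E'
from rig import ctrl, eyes, order
import cv2
for n in("side","top"):
    im=eyes.capture(n); cv2.imwrite(f"pics/{n}0.png",im)
    p=eyes.camera_params(n); print(n,p["K"],p["camera_from_world"])
print(ctrl.sense())
E
ls
```

```text
side [[403.96424237   0.         284.5264195 ]
 [  0.         403.96424237 213.05377202]
 [  0.           0.           1.        ]] [[-9.91126734e-01 -1.32850364e-01 -4.31026427e-03  4.89603258e+02]
 [-9.52176175e-02  7.32247528e-01 -6.74349436e-01  1.27634439e+02]
 [ 9.27437483e-02 -6.67955341e-01 -7.38399796e-01  1.23110295e+03]
 [ 0.00000000e+00  0.00000000e+00  0.00000000e+00  1.00000000e+00]]
top [[536.43568418   0.         273.48262111]
 [  0.         536.43568418 211.58090834]
 [  0.           0.           1.        ]] [[-1.14304720e-02 -9.99861277e-01 -1.21148744e-02  2.32176915e+01]
 [-9.89805933e-01  1.30339492e-02 -1.41825005e-01  4.95163478e+02]
 [ 1.41963235e-01  1.03702478e-02 -9.89817608e-01  1.37148868e+03]
 [ 0.00000000e+00  0.00000000e+00  0.00000000e+00  1.00000000e+00]]
{'time_s': 0.1, 'joints': array([-1.37939457e+00,  3.13368137e-01,  1.49834676e+00,  6.33423241e-07,
        1.33101762e+00, -2.23436533e-01]), 'dq': array([-0.00132063,  0.00070091, -0.00036075,  0.00025429,  0.00157623,
        0.0003126 ]), 'tau': array([ 2.09749684e-03, -4.12899613e+01, -2.60141587e+01, -1.53204819e-04,
        3.08575836e-03, -1.03596346e-05]), 'eef_pos': array([ 211.52371043, -480.25180994,  230.81097097]), 'ee_rot': array([-5.69850044e-04,  9.78565518e-01,  2.05934947e-01,  9.43593588e-06]), 'force': array([-0.69478073, -0.35657251,  0.01519118]), 'wrist_torque': array([-0.00508843,  0.02816218, -0.00304279]), 'grip_width': 1.0012115595339264}
pics
```

View pics/top0.png

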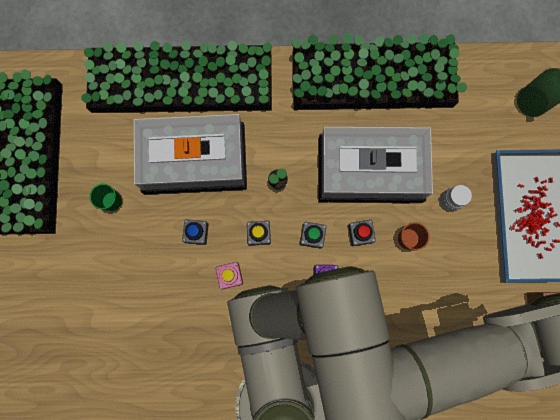

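View pics/side0.png

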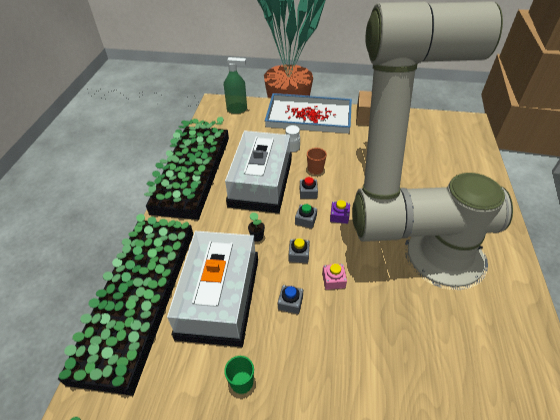

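The top view shows the orange vent at (188,147), the grey vent at (372,157), and the station row blue (195,231), yellow (258,231), green (313,234), red (363,231). Look-alikes are the pink box (229,274) and the purple one (325,270). By the description I want the orange slide at (188,147) and the blue button at (195,231). A close crop will check that choice.

```bash
cat > h.py <<'E'
import numpy as np, cv2
from rig import eyes
def ray(n,u,v,z):
    p=eyes.camera_params(n);K=p["K"];T=p["camera_from_world"];R=T[:3,:3];c=-R.T@T[:3,3]
    d=R.T@np.linalg.inv(K)@np.array([u,v,1]); return c+d*(z-c[2])/d[2]
def proj(n,P):
    p=eyes.camera_params(n);q=p["camera_from_world"][:3]@np.append(P,1);q=p["K"]@q;return q[:2]/q[2]
def blob(im,lo,hi,box):
    x0,y0,x1,y1=box;h=cv2.cvtColor(im[y0:y1,x0:x1],cv2.COLOR_BGR2HSV)
    m=cv2.inRange(h,lo,hi);n,l,s,c=cv2.connectedComponentsWithStats(m)
    i=1+np.argmax(s[1:,4]);return c[i]+[x0,y0],s[i]+np.array([x0,y0,0,0,0])
E
python3 - <<'E'
import cv2,numpy as np
from h import *
t=cv2.imread("pics/top0.png");s=cv2.imread("pics/side0.png")
a=cv2.resize(t[110:250,125:265],(600,600),interpolation=cv2.INTER_CUBIC)
cv2.imwrite("pics/ct.png",a)
cv2.imwrite("pics/cs.png",cv2.resize(s[225:345,165:325],(800,600),interpolation=cv2.INTER_CUBIC))
for n,im,b in(("top",t,(180,215,210,245)),("side",s,(275,280,305,310))):
    c,st=blob(im,(100,120,60),(130,255,255),b);print(n,"blue",c,st,ray(n,*c,62))
for n,im,b in(("top",t,(140,130,240,165)),("side",s,(190,245,240,300))):
    c,st=blob(im,(5,150,80),(20,255,255),b);print(n,"orange",c,st,ray(n,*c,128))
E
```

```text
top blue [192.5785124  230.21487603] [187 224  12  13 121] [446.05887134 224.89078259  62.        ]
side blue [290.33898305 291.84745763] [285 286  12  13 118] [447.63721569 227.34698038  62.        ]
top orange [187.0984252  147.42125984] [174 137  27  22 508] [646.74790204 229.92883648 128.        ]
side orange [213.14349776 270.19730942] [201 259  25  23 446] [648.70230801 229.5040087  128.        ]
```

View pics/ct.png

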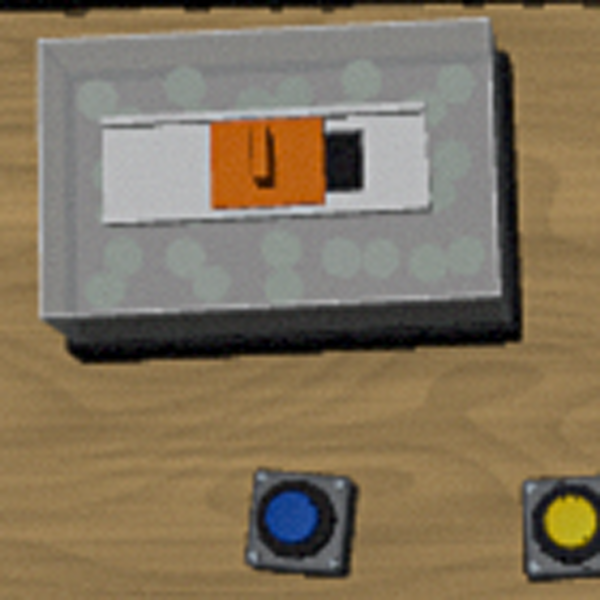

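View pics/cs.png

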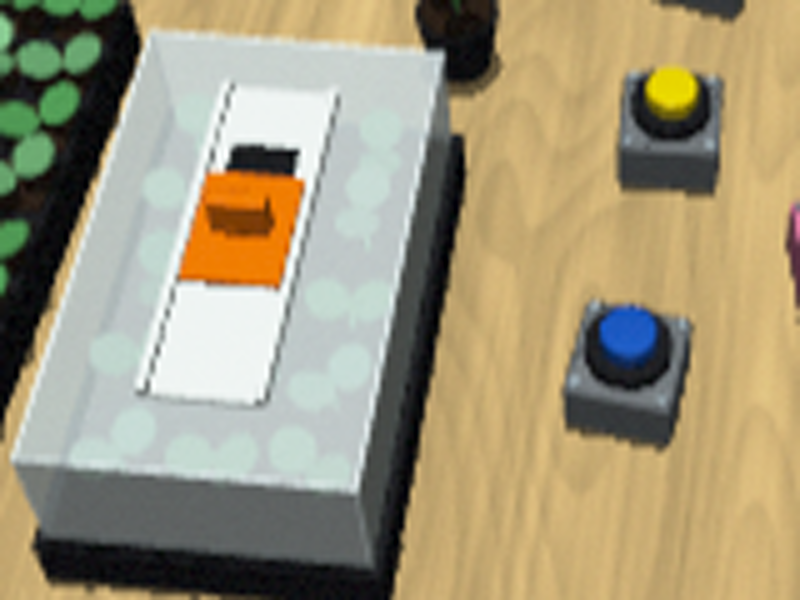

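```bash
python3 - <<'E'
from h import *
def c2(u,v,z): return ray("top",125+(u+.5)/600*140-.5,110+(v+.5)/600*140-.5,z)
def cs(u,v,z): return ray("side",165+(u+.5)/5-.5,225+(v+.5)/5-.5,z)
R=[c2(*p,120) for p in((38,40),(490,18),(500,295),(42,318))]
S=[cs(*p,120) for p in((14,462),(150,33),(444,53),(357,492))]
for Q in(R,S):
    print(np.round(Q,1),np.mean(Q,0))
    w=(Q[0]-Q[1])+(Q[3]-Q[2]); print("yaw of +y",np.arctan2(-w[0],w[1]), np.linalg.norm(w)/2)
L=[c2(*p,124) for p in((102,119),(426,104),(431,208),(104,224))];print("rail top",np.mean(L,0))
w=(L[0]-L[1])+(L[3]-L[2]); print(np.arctan2(-w[0],w[1]))
P=[c2(*p,128) for p in((210,122),(324,118),(326,203),(212,208))];print("plate top",np.round(P,1),np.mean(P,0))
P=[cs(*p,128) for p in((207,172),(305,180),(279,287),(178,278))];print("plate side",np.round(P,1),np.mean(P,0))
print("opening right edge",c2(362,160,124))
E
```

```text
[[725.1 368.3 120. ]
 [734.4 100.8 120. ]
 [567.6  95.4 120. ]
 [557.7 361.7 120. ]] [646.19511176 231.54834268 120.        ]
yaw of +y 0.03606801501534991 267.0874416528595
[[725.8 369.1 120. ]
 [736.4 102.1 120. ]
 [568.7  94.9 120. ]
 [560.2 362.9 120. ]] [647.78804238 232.24093483 120.        ]
yaw of +y 0.03579792010689943 267.68925578398813
rail top [646.90956388 231.84599629 124.        ]
0.0341882261587949
plate top [[671.3 264.  128. ]
 [672.7 197.3 128. ]
 [621.8 195.8 128. ]
 [619.8 262.1 128. ]] [646.37826931 229.80276521 128.        ]
plate side [[676.3 197.3 128. ]
 [623.8 195.7 128. ]
 [621.6 262.  128. ]
 [673.6 263.4 128. ]] [648.8195398  229.59540892 128.        ]
opening right edge [648.23174162 175.5093632  124.        ]
```

Both views agree on the prop_a origin, about (647, 232) with yaw 0.035 rad. The plate is 52 x 66 mm as stated, with the vent about 28 mm open. The blue cap is near (447, 226). I'll close the gripper, square the tool up to the propagator and travel high.

Emit:
move_arm(
  deltas=[
    [0,0,0,0,0,7.25],
    [0,0,0,0,0,7.25],
    [0,0,0,0,0,7.25],
    [1.92,-3.05,0,0,0,0],
    [1.92,-3.05,0,0,0,0],
    [1.92,-3.05,0,0,0,0],
    [1.92,-3.05,0,0,0,0],
    [1.92,-3.05,0,0,0,0],
    [1.92,-3.05,0,0,0,0],
    [1.92,-3.05,0,0,0,0],
  ],
  grip=0,
  newtons=40,
)

```text
time_s: 1.1
eef_pos: [338.8, -260.9, 231.1]
ee_rot: [-0.0, 1.0, 0.017, -0.0]
force: [0.3, -0.9, 0.9]
grip_width: 0.0
```

Emit:
move_arm(
  deltas=[
    [1.92,-3.05,0,0,0,0],
    [1.92,-3.05,0,0,0,0],
    [1.92,-3.05,0,0,0,0],
    [1.92,-3.05,0,0,0,0],
    [1.92,-3.05,0,0,0,0],
    [1.92,-3.05,0,0,0,0],
    [1.92,-3.05,0,0,0,0],
    [1.92,-3.05,0,0,0,0],
    [1.92,-3.05,0,0,0,0],
    [1.92,-3.05,0,0,0,0],
  ],
)

```text
time_s: 2.1
eef_pos: [519.9, 50.7, 231.0]
ee_rot: [-0.0, 1.0, 0.018, -0.0]
force: [0.4, -0.0, 0.5]
grip_width: -0.0
```

Emit:
move_arm(
  deltas=[
    [1.92,-3.05,0,0,0,0],
    [1.92,-3.05,0,0,0,0],
    [1.92,-3.05,0,0,0,0],
    [1.92,-3.05,0,0,0,0],
    [1.92,-3.05,0,0,0,0],
    [1.92,-3.05,0,0,0,0],
    [1.92,-3.05,0,0,0,0],
    [0,0,0,0,0,0],
    [0,0,0,0,0,0],
    [0,0,0,0,0,0],
  ],
)

```text
time_s: 3.1
eef_pos: [646.1, 266.5, 231.3]
ee_rot: [0.0, 1.0, 0.017, -0.0]
force: [0.2, -1.1, -0.7]
grip_width: -0.002
```

Emit:
move_arm(
  deltas=[
    [0,0,1.2,0,0,0],
    [0,0,1.2,0,0,0],
    [0,0,1.2,0,0,0],
    [0,0,1.2,0,0,0],
    [0,0,1.2,0,0,0],
    [0,0,1.2,0,0,0],
    [0,0,1.0,0,0,0],
    [0,0,0.8,0,0,0],
    [0,0,0.2,0,0,0],
    [0,0,0,0,0,0],
  ],
)

```text
time_s: 4.1
eef_pos: [646.3, 267.3, 139.2]
ee_rot: [0.0, 1.0, 0.018, -0.0]
force: [-0.2, 0.8, 0.8]
grip_width: -0.002
```

```bash
python3 - <<'E'
from h import *
s=eyes.capture("side")
cv2.imwrite("pics/s1.png",cv2.resize(s[195:345,135:335],(800,600),interpolation=cv2.INTER_CUBIC))
E
```

```text
(no output)
```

View pics/s1.png

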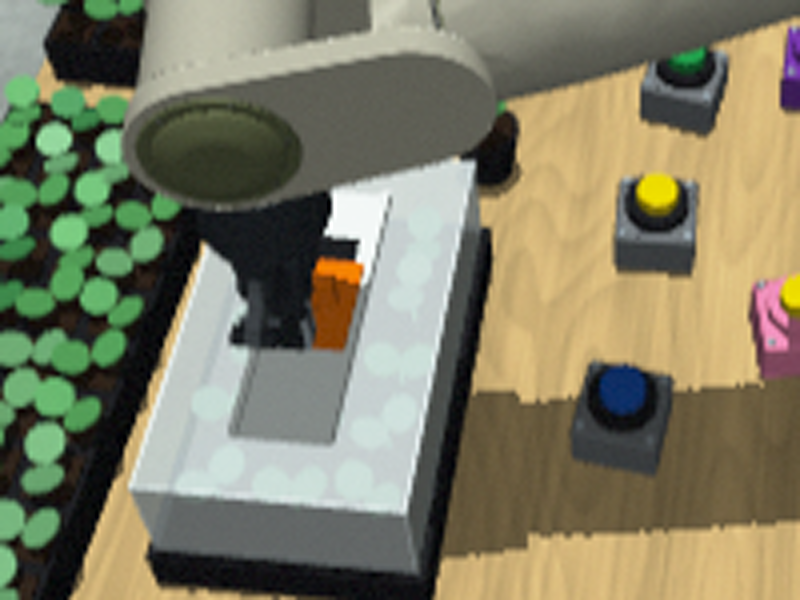

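The tip is above the plate, on the open side of the tab. Pushing toward -y now.

Emit:
move_arm(
  deltas=[
    [0,0.3,0,0,0,0],
    [0,0.3,0,0,0,0],
    [0,0.3,0,0,0,0],
    [0,0.3,0,0,0,0],
    [0,0.3,0,0,0,0],
    [0,0.3,0,0,0,0],
    [0,0.3,0,0,0,0],
    [0,0.3,0,0,0,0],
    [0,0.3,0,0,0,0],
    [0,0.3,0,0,0,0],
  ],
)

```text
time_s: 5.15
eef_pos: [647.4, 237.2, 139.4]
ee_rot: [-0.0, 1.0, 0.018, 0.0]
force: [0.6, 2.1, 0.2]
grip_width: -0.001
```

```bash
python3 - <<'E'
from h import *
s=eyes.capture("side")
cv2.imwrite("pics/s2.png",cv2.resize(s[195:345,135:335],(800,600),interpolation=cv2.INTER_CUBIC))
E
```

```text
(no output)
```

View pics/s2.png

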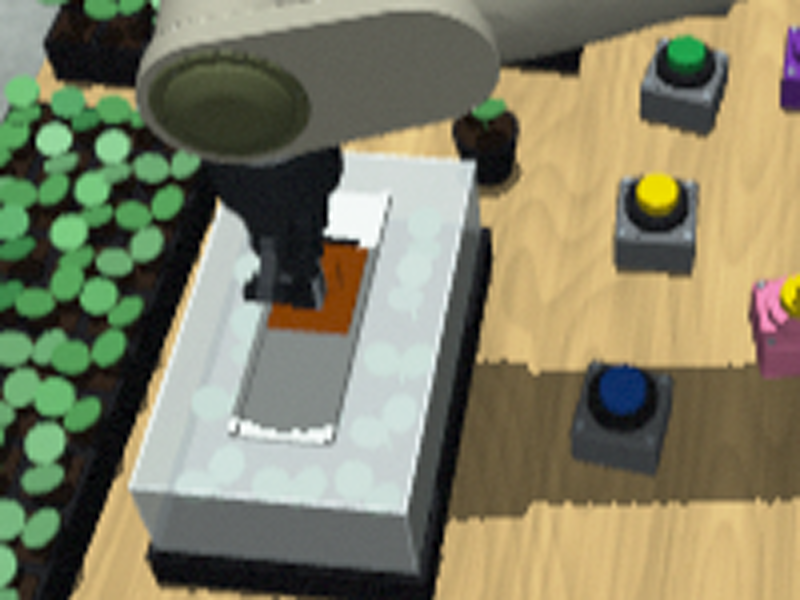

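The slide moves with about 2 N, as expected. I'll continue in small steps.

Emit:
move_arm(
  deltas=[
    [0,0.2,0,0,0,0],
    [0,0.2,0,0,0,0],
    [0,0.2,0,0,0,0],
    [0,0.2,0,0,0,0],
    [0,0.2,0,0,0,0],
    [0,0.1,0,0,0,0],
    [0,0.1,0,0,0,0],
    [0,0.1,0,0,0,0],
    [0,0.1,0,0,0,0],
    [0,0,0,0,0,0],
  ],
)

```text
time_s: 6.2
eef_pos: [647.9, 223.1, 139.3]
ee_rot: [0.0, 1.0, 0.018, -0.0]
force: [-0.8, 1.0, 0.6]
grip_width: 0.003
```

Emit:
move_arm(
  deltas=[
    [0,0.1,0,0,0,0],
    [0,0.1,0,0,0,0],
    [0,0.1,0,0,0,0],
    [0,0.1,0,0,0,0],
    [0,0.1,0,0,0,0],
    [0,0,0,0,0,0],
    [0,0,0,0,0,0],
    [0,0,0,0,0,0],
    [0,0,0,0,0,0],
    [0,0,0,0,0,0],
  ],
)

```text
time_s: 7.2
eef_pos: [647.9, 220.8, 139.4]
ee_rot: [-0.002, 1.0, 0.018, 0.001]
force: [1.6, 13.7, -0.4]
grip_width: -0.003
```

```bash
python3 - <<'E'
from h import *
s=eyes.capture("side")
cv2.imwrite("pics/s3.png",cv2.resize(s[195:345,135:335],(800,600),interpolation=cv2.INTER_CUBIC))
E
```

```text
(no output)
```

View pics/s3.png

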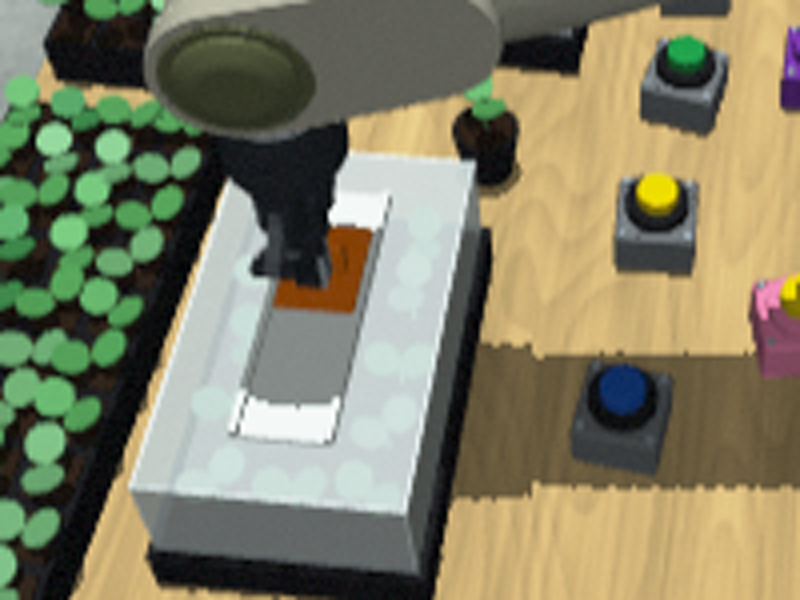

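The slide hit the hard stop with 13.7 N at y = 220.8, against about 221 predicted. Backing off and lifting.

Emit:
move_arm(
  deltas=[
    [0,-0.2,0,0,0,0],
    [0,-0.5,0,0,0,0],
    [0,-0.8,0,0,0,0],
    [0,-0.5,0,0,0,0],
    [0,0,-1,0,0,0],
    [0,0,-1.5,0,0,0],
    [0,0,-1.5,0,0,0],
    [0,0,-1.5,0,0,0],
    [0,0,-1,0,0,0],
    [0,0,0,0,0,0],
  ],
)

```text
time_s: 8.25
eef_pos: [647.9, 238.2, 206.3]
ee_rot: [-0.0, 1.0, 0.018, 0.002]
force: [0.1, 0.7, 0.3]
grip_width: 0.002
```

Emit:
move_arm(
  deltas=[
    [-2,0,0,0,0,0],
    [-2,0,0,0,0,0],
    [-2,0,0,0,0,0],
    [-2,0,0,0,0,0],
    [-2,0,0,0,0,0],
    [-2,0,0,0,0,0],
    [-2,0,0,0,0,0],
    [-2,0,0,0,0,0],
    [-2,0,0,0,0,0],
    [-2,0,0,0,0,0],
  ],
)

```text
time_s: 9.25
eef_pos: [446.3, 231.0, 203.7]
ee_rot: [0.0, 1.0, 0.018, -0.0]
force: [0.0, 0.1, 0.6]
grip_width: 0.002
```

```bash
python3 - <<'E'
from h import *
from rig import ctrl
s=eyes.capture("side");t=eyes.capture("top")
cv2.imwrite("pics/s4.png",cv2.resize(s[195:345,135:335],(800,600),interpolation=cv2.INTER_CUBIC))
cv2.imwrite("pics/t4.png",cv2.resize(t[105:255,100:300],(800,600),interpolation=cv2.INTER_CUBIC))
print(ctrl.sense()["eef_pos"])
for n,im,b in(("top",t,(140,130,240,165)),("side",s,(190,235,240,300))):
    c,st=blob(im,(5,150,60),(20,255,255),b);print(n,"orange",c,st,ray(n,*c,128))
E
```

```text
[445.74608676 231.28756341 204.09198942]
top orange [198.34911243 147.03944773] [185 137  27  21 507] [647.31476151 201.80617025 128.        ]
side orange [215.37100737 261.68550369] [204 251  24  22 407] [649.62941373 202.57068904 128.        ]
```

View pics/s4.png

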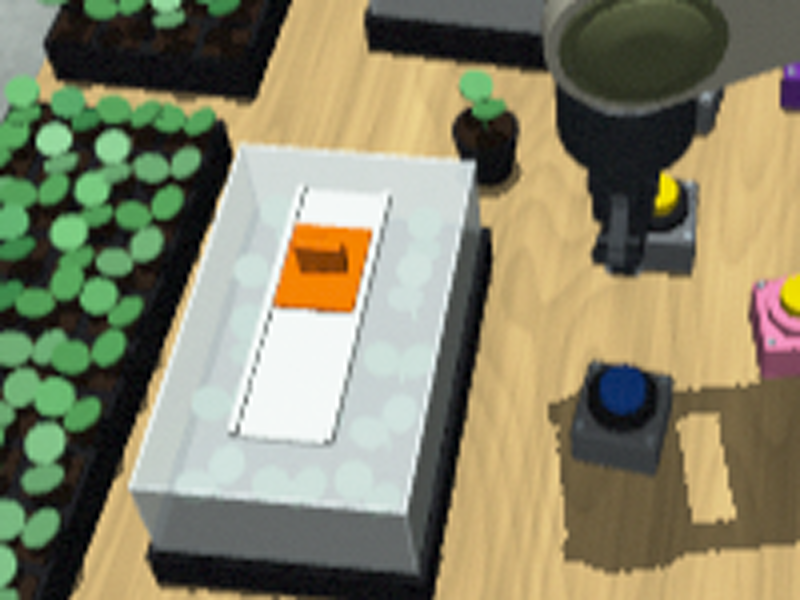

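View pics/t4.png

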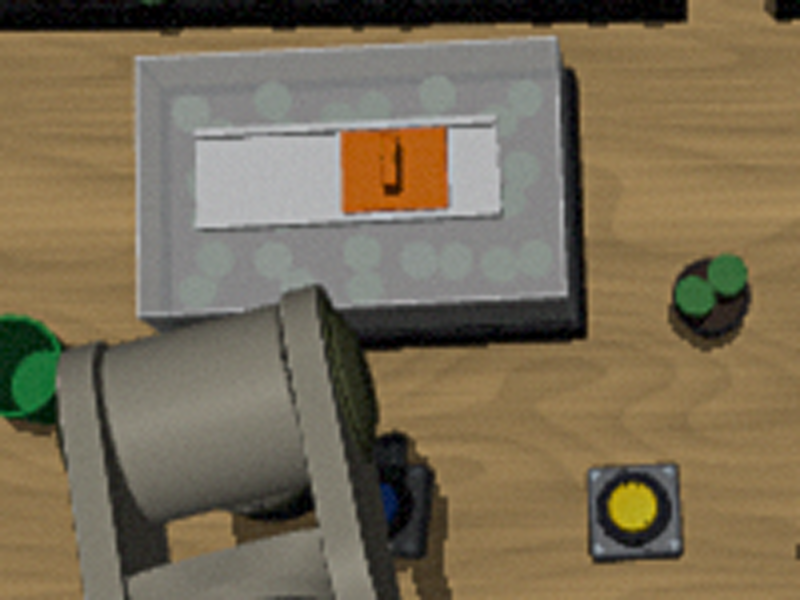

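The vent is shut: the plate centre is at y≈202 in both views and the opening is fully covered. Next I go over the blue button, now shaded at (625,390) in the side crop, and descend to just above the cap.

Emit:
move_arm(
  deltas=[
    [0.1,0.5,0,0,0,0],
    [0,0,1.5,0,0,0],
    [0,0,2,0,0,0],
    [0,0,2,0,0,0],
    [0,0,2,0,0,0],
    [0,0,2,0,0,0],
    [0,0,2,0,0,0],
    [0,0,1,0,0,0],
    [0,0,0.5,0,0,0],
    [0,0,0,0,0,0],
  ],
)

```text
time_s: 10.35
eef_pos: [449.0, 226.1, 74.1]
ee_rot: [0.0, 1.0, 0.017, -0.0]
force: [0.4, -0.1, -0.4]
grip_width: 0.0
```

```bash
python3 - <<'E'
from h import *
s=eyes.capture("side");t=eyes.capture("top")
cv2.imwrite("pics/s5.png",cv2.resize(s[240:330,240:360],(800,600),interpolation=cv2.INTER_CUBIC))
E
```

```text
(no output)
```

View pics/s5.png

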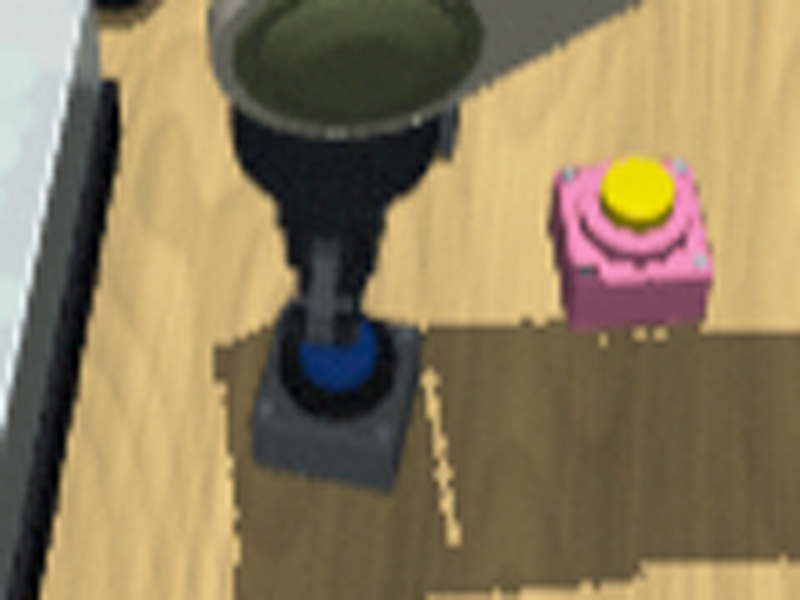

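The tip sits about 10 mm above the blue cap. Pressing slowly.

Emit:
move_arm(
  deltas=[
    [-0.2,0,0.3,0,0,0],
    [0,0,0.3,0,0,0],
    [0,0,0.2,0,0,0],
    [0,0,0.2,0,0,0],
    [0,0,0.2,0,0,0],
    [0,0,0.2,0,0,0],
    [0,0,0.2,0,0,0],
    [0,0,0.15,0,0,0],
    [0,0,0,0,0,0],
    [0,0,0,0,0,0],
  ],
)

```text
time_s: 11.45
eef_pos: [446.7, 226.2, 56.9]
ee_rot: [-0.0, 1.0, 0.018, 0.0]
force: [-1.4, -0.1, 5.2]
grip_width: -0.002
```

Emit:
move_arm(
  deltas=[
    [0,0,0.1,0,0,0],
    [0,0,0.1,0,0,0],
    [0,0,0.1,0,0,0],
    [0,0,0,0,0,0],
    [0,0,0,0,0,0],
    [0,0,0,0,0,0],
    [0,0,0,0,0,0],
    [0,0,0,0,0,0],
    [0,0,0,0,0,0],
    [0,0,0,0,0,0],
  ],
)

```text
time_s: 12.45
eef_pos: [446.8, 226.3, 55.7]
ee_rot: [-0.0, 1.0, 0.018, 0.0]
force: [-8.5, -2.7, 26.2]
grip_width: -0.001
```

Bottomed out at z = 55.7 with 26 N. I'll ease off 1.5 mm while keeping it on the stop, and hold.

Emit:
move_arm(
  deltas=[
    [0,0,-0.05,0,0,0],
    [0,0,-0.05,0,0,0],
    [0,0,-0.05,0,0,0],
    [0,0,0,0,0,0],
    [0,0,0,0,0,0],
    [0,0,0,0,0,0],
    [0,0,0,0,0,0],
    [0,0,0,0,0,0],
    [0,0,0,0,0,0],
    [0,0,0,0,0,0],
  ],
)

```text
time_s: 13.45
eef_pos: [446.7, 226.3, 55.9]
ee_rot: [-0.0, 1.0, 0.018, 0.0]
force: [-3.3, -1.0, 11.5]
grip_width: 0.002
```

Emit:
move_arm(
  deltas=[
    [0,0,0,0,0,0],
    [0,0,0,0,0,0],
    [0,0,0,0,0,0],
    [0,0,0,0,0,0],
    [0,0,0,0,0,0],
    [0,0,-0.4,0,0,0],
    [0,0,-0.6,0,0,0],
    [0,0,-1,0,0,0],
    [0,0,-2,0,0,0],
    [0,0,-2,0,0,0],
  ],
)

```text
time_s: 14.45
eef_pos: [446.5, 226.1, 116.2]
ee_rot: [0.0, 1.0, 0.018, -0.0]
force: [-0.6, -0.1, 0.7]
grip_width: 0.002
```

Emit:
move_arm(
  deltas=[
    [0,0,-2,0,0,0],
    [0,0,-2,0,0,0],
    [0,0,-2,0,0,0],
    [0,0,-2,0,0,0],
    [0,0,-2,0,0,0],
    [0,0,-2,0,0,0],
    [0,0,-1,0,0,0],
    [0,0,0,0,0,0],
    [0,0,0,0,0,0],
    [0,0,0,0,0,0],
  ],
)

```text
time_s: 15.45
eef_pos: [446.3, 226.1, 244.3]
ee_rot: [0.0, 1.0, 0.018, -0.001]
force: [0.8, 0.5, 0.2]
grip_width: -0.001
```

```bash
python3 - <<'E'
from h import *
s=eyes.capture("side");t=eyes.capture("top")
cv2.imwrite("pics/s6.png",s);cv2.imwrite("pics/t6.png",t)
for n,im,b in(("top",t,(140,130,240,165)),("side",s,(190,235,240,300))):
    c,st=blob(im,(5,150,60),(20,255,255),b);print(n,"orange",c,st,ray(n,*c,128))
c,st=blob(s,(100,120,40),(130,255,255),(275,280,305,310));print(c,st)
E
```

```text
top orange [198.3011811  147.02952756] [185 137  27  21 508] [647.34197601 201.92621371 128.        ]
side orange [215.37100737 261.68550369] [204 251  24  22 407] [649.62941373 202.57068904 128.        ]
[290.42741935 292.30645161] [285 287  12  12 124]
```

View pics/s6.png

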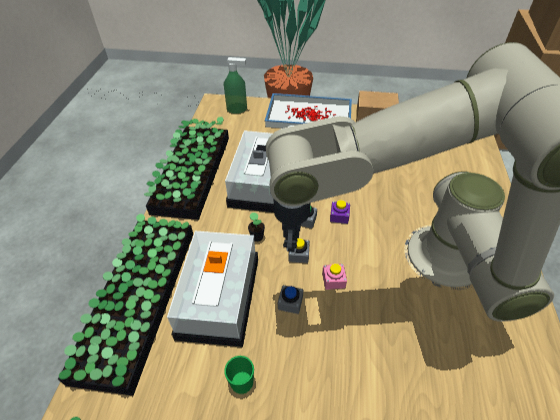

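View pics/t6.png

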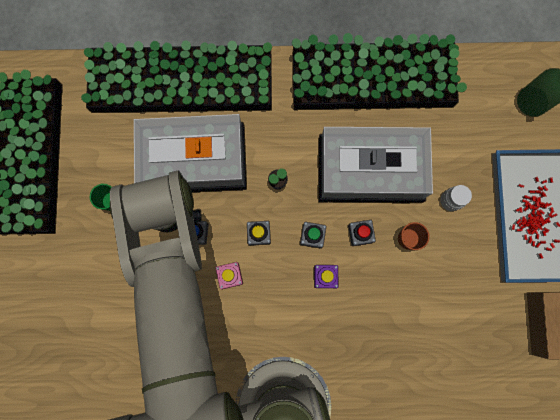

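```bash
python3 -c "
from rig import order
print(order.finish_job())"
```

```text
the job is handed in; nothing more can be done
None
```

The orange vent is fully shut and the blue button has been pressed, held and released; I handed the job in at about 15.5 s.

- **Vent:** With closed fingertips I slid the orange tab about 28 mm to its hard stop, where the force rose from about 2 N to 14 N. Both cameras put the slide plate at y ≈ 202 mm, the expected shut position. The black opening was covered both after the push and in the last pictures.
- **Button:** I pressed the blue button until it bottomed, with the fingertips at z ≈ 55.8 mm against 56 mm expected. I held it down for about 2.3 s, by my timing from the fingertip height, then let go. The force briefly reached 26 N, more than needed, so I eased it to about 12 N for the rest of the hold.
- **Everything else:** In the last pictures the cap is back up. The grey vent, the other three buttons, the pots, cup and jar look as they did at the start, and the robot is clear of everything, about 180 mm above the button.

No check failed. The two cameras disagreed by up to about 2.5 mm, close to the stated calibration error.

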